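Clear and set the splash screen, then mist the plate

TASK

The tin with the yellow rim has been left in the way of the splash screen's swinging wing: first stand it back on the empty, black-ringed place of the steel strip, keeping it upright. Next swing the wing round until it stands straight above the red pointer, without shifting the pointer, let go of it and watch for a second or two that it stays there. Only then press the oil mister's orange cap fully down and let it spring back up; leave the other tins, jar, squeezer and plate as they are.

Things in the scene. Friction and masses are not known exactly. Their poses are not given: they have to be found in the camera images.
- tin_yellow: the stray round tin with a yellow rim and a clear window in its lid: 54 mm across, 46 mm high, about 0.14 kg, loose. Origin at the centre of its underside, z up. It stands on the slab inside the wing's swing, between the wing and the red pointer
- gap: the one empty place on the strip, shown by a black ring 62 mm across (flat, under 1 mm). Origin at its centre on the strip's top face, 12 mm above the slab, z up; the tin's origin belongs here
- strip: fixed magnetic steel strip lying on the slab, 320 x 70 x 12 mm (the magnets' pull is not felt). Origin at the centre of its underside, x along its length, z up. It has three places, 95 mm apart along x, the middle one at its centre; which of them is empty varies
- tin_green: tin with a green rim, same size, standing on a place of the strip; leave alone. Origin at the centre of its underside
- tin_blue: tin with a blue rim, same size, standing on a place of the strip; leave alone. Origin at the centre of its underside
- screen: the fixed stand of the splash screen: a foot 68 mm across and 10 mm high, a hinge post 16 mm across and 120 mm high, and a fixed framed leaf 115 mm high that reaches 105 mm from the post along +x (its foot, 80 mm wide across x, reaches 110 mm). Origin on the hinge axis at slab level, z up
- wing: the swinging wing: clear pane in a steel frame 10 mm thick, 16 to 115 mm above the slab, 160 mm long from the hinge. Origin on the upright hinge axis at slab level; x along the wing, z up. The friction hinge (about 0.3 N m) stays where it is left; it turns from 0.5 rad before the screen's +y to 2.2 rad past it, anticlockwise seen from above, which is the way to the pointer
- wing_knob (a point): centre of the top of the wing's black round upright knob, 16 mm across, standing 34 mm above the wing's top edge (top at 148 mm above the slab), 120 mm from the hinge axis along the wing; the fingers may turn about it
- pointer: the red pointer: a flat bar 10 mm wide, its top 7 mm above the slab, reaching 189 mm from the hinge axis, below the wing's sweep, so that its round end shows beyond the wing. Origin on the hinge axis at slab level; x along it, z up. The wing is set when its x lies over the pointer's x. It is very stiff; do not move it
- pointer_tip (a point): centre of the pointer's round red end, 18 mm across, 180 mm from the hinge axis, 8 mm above the slab
- mister: oil mister, a green glass bottle 64 mm across fixed to the slab on a dark foot 92 mm across; neck 26 mm across, 136 mm high. Origin at the centre of its underside; +x is where its nozzle points, z up
- cap_top (a point): centre of the top of the mister's orange cap, 34 mm across and 22 mm high; top 168 mm above the slab when up
- cap (a joint): how far the mister's sprung cap is pressed down, in m: 0 up, 0.008 at its stop; it starts to move at 2.4 N and takes about 7.2 N to be fully down, and springs back by itself
- jar: brown ceramic pickle jar, 76 mm across, 115 mm high, 0.6 kg, loose, between the strip and the screen; leave alone. Origin at the centre of its underside
- squeezer: steel lemon squeezer lying on the slab, 195 mm long along its x, 66 mm wide, 46 mm high, loose; leave alone. Origin under its middle
- plate: yellow melamine side plate, 140 mm across, 16 mm high, loose, in front of the mister's nozzle; leave alone. Origin at the centre of its underside
There are look-alikes about, which are no part of the job. There is more than one size of the mister; the job needs the larger.

How it is judged:
By the outcome, as a careful person would: the job done as asked, in the order asked, and still so for the second after the job is handed in, with the robot touching nothing.
It also fails if it takes over 72 s, if anything falls off the work surface, if the arm or the gripper's body presses on something with over 40 N, if the wrist force passes 120 N, or if a joint passes its speed limit or range.

ROBOT

A 7-joint arm with a two-finger parallel gripper is mounted at the origin on the work surface. World frame = base frame: x ahead of the robot, y to its left, z up, the work surface at z = 0. Lengths are in m, angles in degrees, forces in N, time in s.
With the tool pointing down it reaches from about 0.425 to 0.95 m from the base axis. Payload 4.7 kg.
Tool frame: the origin (TCP) lies midway between the tips of the shut fingers; the grasp point (between the pads) lies 19 mm behind it; z points along the fingers, y is the line along which they close (so a half turn about z gives the same grasp; the last joint's range is limited). The gripper opens to 85 mm and grips with 20 to 120 N. Pads are 22 mm wide; open, the fingers measure 114 mm over their backs; the gripper's body (76 mm by 85 mm) begins 54 mm behind the grasp point. The pads swing forward as they close: fully open they stand 13 mm farther back than shut.
Start: joints at [-73.849, 26.849, -2.785, 87.806, 1.381, 65.374, -4.715], TCP at [0.206, 0.643, 0.231] pointing down, gripper open.
Joint ranges: [-148.3, 148.3], [-19.14, 114.17], [-79.39, 73.82], [5.75, 140.21], [-59.74, 239.74], [12.07, 113.84], [-152.46, 152.46]. Speed limits (degrees/s): [147.25, 147.25, 180, 180, 180, 180, 180].

INTERFACE

Orientations are given as a 3x3 rotation matrix whose columns are the frame's x, y, z axes.
In Python, from station import robot, eoat, kin, cams, ticket, monitor gives the robot as it stands. Calls block until the motion is done:
- robot.move_pose(position, orientation): joint-space move of the TCP to a pose.
- robot.move_linear(position, frame=None, max_speed=0.15, threshold=None): straight line of the TCP; frame=None keeps the orientation; max_speed is the mean speed in m/s. With threshold (N) it stops when the force on the tool has changed by that much, and returns True; else False.
- robot.move_joints(angles): joint-space move.
- eoat.let_go() and eoat.clamp(f_grip=None): open the fingers fully, or close them until they stop; f_grip is the grip in N (None keeps the last).
- robot.sleep(seconds).
- kin.inverse_kinematics(position, orientation): joint angles nearest the present ones, or None.
- cams.capture(name): name is "side" or "top" or "wrist"; returns a dict with "pixels" (384x512x3 uint8, red, green, blue), "depth" (384x512 float32, m along the optical axis (not along the pixel's ray), 0 where there is no reading), "fx", "fy", "cx", "cy" (pixels), "extrinsics" (4x4, takes a point from camera to world coordinates); the wrist camera has in their place "hand_eye" (4x4, takes a point from camera to tool coordinates, whose origin is the TCP and whose axes are the flange's). Camera axes: x right, y up, looking along -z (the intrinsics and any distortion apply to the point x, -y, -z); pixel columns grow to the right and rows downward; lengths in m; the calibration is good to about 2 mm. A picture is of the moment at which its call begins: read the wrist's pose just before it.
A pose or a line that the arm cannot do raises robot.IKError and nothing moves.
- ticket.close_job(): hands the job in; it is judged then, once.
Readings, each from a call of its own:
- monitor.get_time_s(): time.
- monitor.get_qpos(): joint angles.
- monitor.get_qvel(): joint speeds.
- monitor.get_joint_torque(): joint torques, N m.
- monitor.get_tool_pos(): TCP position.
- monitor.get_orientation(): TCP orientation.
- monitor.get_contact_force(): force on the tool from outside, world axes, zero at the start.
- monitor.get_wrist_torque(): the same for the moment, N m.
- monitor.get_width(): finger opening in m.
- monitor.get_finger_force(): force on a finger pad.
Only numpy, scipy, OpenCV 4.12 (cv2) and the standard library are available. Lean on these libraries where they do the work, as an engineer would, in place of code of your own. Each camera call takes 0.05 s, during which the arm holds its last target. There are 200 camera calls.

## Working session

There is one attempt and no reset: what is moved stays moved. The work goes in short steps, each a Python script; the robot and the scene stay as the last script left them, time stands still between calls to the robot, and variables do not carry over. Pictures are saved under pics/ and viewed, at most 10 in all, crops included, and the job is handed in when it is done.

```bash
mkdir -p pics; ls; python3 - <<'E'
from station import robot, eoat, kin, cams, ticket, monitor
import cv2,numpy as np,pickle
for n in ("top","side"):
    c=cams.capture(n); pickle.dump(c,open(n+".pkl","wb"))
    cv2.imwrite(f"pics/{n}0.png",cv2.cvtColor(cv2.resize(c["pixels"],(800,600)),cv2.COLOR_RGB2BGR))
    print(n,{k:v for k,v in c.items() if k not in("pixels","depth")},(c["depth"]>0).mean())
print(monitor.get_time_s())
E
```

```text
pics
top {'fx': 391.88130508060624, 'fy': 391.88130508060624, 'cx': 254.8934125822534, 'cy': 193.91732507793154, 'extrinsics': array([[ 4.43044447e-04,  9.97703280e-01, -6.77345503e-02,
         4.46500438e-01],
       [-9.99999491e-01,  5.03449914e-04,  8.74729496e-04,
         5.32697866e-02],
       [ 9.06821441e-04,  6.77341282e-02,  9.97702995e-01,
         1.32811700e+00],
       [ 0.00000000e+00,  0.00000000e+00,  0.00000000e+00,
         1.00000000e+00]])} 0.9961446126302084
side {'fx': 486.97841303262595, 'fy': 486.97841303262595, 'cx': 253.56795107948454, 'cy': 186.55755864456344, 'extrinsics': array([[ 0.85957993,  0.31352984, -0.40351132, -0.07721911],
       [-0.51074405,  0.50208415, -0.69789113, -0.98160052],
       [-0.01621306,  0.80598421,  0.59171496,  1.02607827],
       [ 0.        ,  0.        ,  0.        ,  1.        ]])} 0.984954833984375
0.1
```

View pics/top0.png

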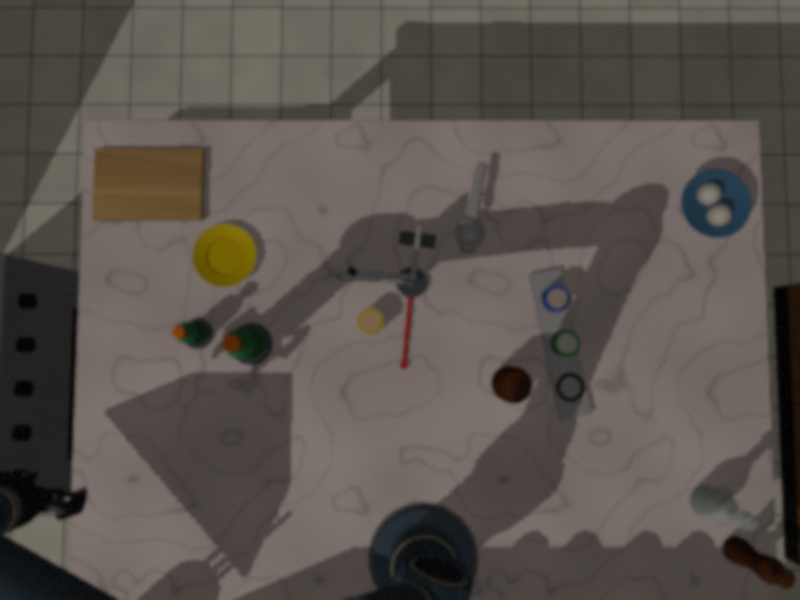

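View pics/side0.png

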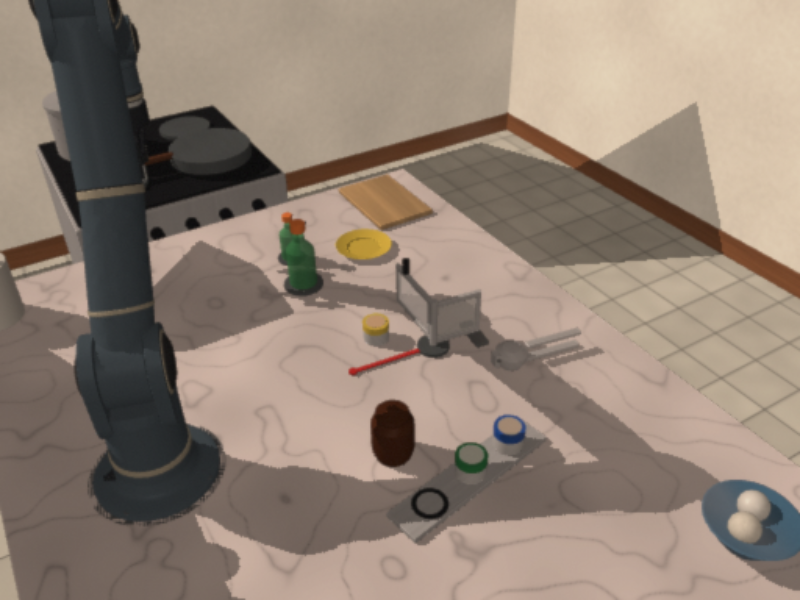

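The top view (800x600) shows the yellow tin at (371,321), the black ring at (570,387), the hinge post at about (413,280), the knob at (351,271) and the red pointer from (411,297) to (404,366). The misters are at (195,332), which is small, and at (246,343) with its cap at (233,343), which is larger. The side view agrees: the smaller mister is at (288,240) and the larger at (300,262).

Next I measure with colour masks and rays, and make one crop of the misters.

```bash
cat > h.py <<'E'
import numpy as np,cv2,pickle
def ray(c,u,v,E=None):
    E=c["extrinsics"] if E is None else E
    d=np.array([(u-c["cx"])/c["fx"],-(v-c["cy"])/c["fy"],-1.0])
    return E[:3,3],E[:3,:3]@d
def onz(c,u,v,z,E=None):
    o,d=ray(c,u,v,E); return o+d*(z-o[2])/d[2]
def dep(c,u,v,E=None):
    o,d=ray(c,u,v,E); return o+d*float(c["depth"][int(round(v)),int(round(u))])
def proj(c,p,E=None):
    E=c["extrinsics"] if E is None else E
    q=E[:3,:3].T@(np.asarray(p)-E[:3,3]); return np.array([c["cx"]+c["fx"]*q[0]/-q[2],c["cy"]-c["fy"]*q[1]/-q[2]])
def blobs(c,lo,hi,box=None,amin=8):
    h=cv2.cvtColor(c["pixels"],cv2.COLOR_RGB2HSV); m=cv2.inRange(h,np.array(lo),np.array(hi))
    if box: k=np.zeros_like(m);k[box[1]:box[3],box[0]:box[2]]=1;m=m*k
    n,l,s,ce=cv2.connectedComponentsWithStats(m)
    return [(s[i,4],ce[i],s[i,:4],l==i) for i in range(1,n) if s[i,4]>=amin]
E
python3 - <<'E'
from h import *
np.set_printoptions(precision=4,suppress=True)
C={n:pickle.load(open(n+".pkl","rb")) for n in("top","side")}
cols={"yellow":((20,130,90),(34,255,255),.046),"red":((0,150,80),(4,255,255),.007),"red2":((175,150,80),(180,255,255),.007),"orange":((4,170,80),(14,255,255),.168),"green":((50,100,30),(85,255,255),.058),"blue":((105,120,60),(128,255,255),.058),"black":((0,0,0),(180,255,38),.0125)}
for n,c in C.items():
  for k,(lo,hi,z) in cols.items():
    for a,ce,s,m in blobs(c,lo,hi,(100,90,400,280) if n=="top" else (150,100,420,350)):
      if a<10: continue
      bc=s[:2]+(s[2:]-1)/2
      print(n,k,a,ce.round(1),s,"cen",onz(c,*ce,z)[:2],"box",onz(c,*bc,z)[:2],"depthz",dep(c,*ce)[2].round(3))
t=C["top"]["pixels"][195:235,105:180]; s=C["side"]["pixels"][130:200,165:245]
im=np.hstack([cv2.resize(t,(400,213)),np.zeros((213,10,3),np.uint8),cv2.resize(s,(243,213))])
cv2.imwrite("pics/misters.png",cv2.cvtColor(im,cv2.COLOR_RGB2BGR))
E
```

```text
top yellow 1274 [143.5 162.8] [124 143  40  40] cen [0.6362 0.4193] box [0.6372 0.4194] depthz -0.001
top yellow 87 [237.2 204.6] [229 197  16  17] cen [0.4986 0.1101] box [0.4972 0.1123] depthz 0.043
top red 83 [260.  213.9] [257 191   7  44] cen [0.4688 0.035 ] box [0.4735 0.0349] depthz 0.01
top orange 40 [114.2 211.9] [111 209   7   7] cen [0.4717 0.4683] box [0.4715 0.4688] depthz 0.121
top orange 61 [147.1 219.4] [143 216   9   8] cen [0.4496 0.3707] box [0.4494 0.3709] depthz 0.167
top green 88 [122.5 213.8] [117 207  13  13] cen [0.468  0.4807] box [0.4706 0.479 ] depthz 0.079
top green 171 [157.2 220.2] [149 210  17  20] cen [0.4476 0.368 ] box [0.4497 0.3687] depthz 0.118
top green 22 [355.1 219.5] [354 214   4  12] cen [ 0.4499 -0.272 ] box [ 0.4499 -0.2733] depthz 0.055
top blue 30 [350.  191.9] [348 184   8  15] cen [ 0.5396 -0.257 ] box [ 0.5424 -0.2619] depthz 0.062
top black 55 [259.9 152. ] [256 149   9   7] cen [0.6783 0.0354] box [0.6782 0.0349] depthz 0.006
top black 57 [273.4 153.7] [270 150   8   8] cen [ 0.6725 -0.0106] box [ 0.6731 -0.0109] depthz 0.007
top bl
[... 1406 characters left out ...]
10 [325.5 278.3] [317 267  19  17] cen [ 0.5346 -0.2966] box [ 0.543  -0.2878] depthz 0.056
side black 359 [161.7 107.8] [150 100  29  18] cen [0.569  0.9547] box [0.5749 0.9424] depthz 0.004
side black 36 [164.9 130.4] [162 128   8   6] cen [0.5017 0.7533] box [0.5034 0.7514] depthz -0.065
side black 26 [259.1 170.4] [258 166   3  10] cen [0.6826 0.2896] box [0.682  0.2891] depthz 0.132
side black 30 [260.5 268.3] [256 265   8   8] cen [ 0.429  -0.1366] box [ 0.426  -0.1357] depthz 0.095
side black 60 [261.5 283.9] [259 273   6  21] cen [ 0.4004 -0.1887] box [ 0.4021 -0.1858] depthz 0.047
side black 142 [275.  322.5] [263 313  24  19] cen [ 0.3615 -0.3177] box [ 0.3613 -0.3159] depthz 0.009
```

View pics/misters.png

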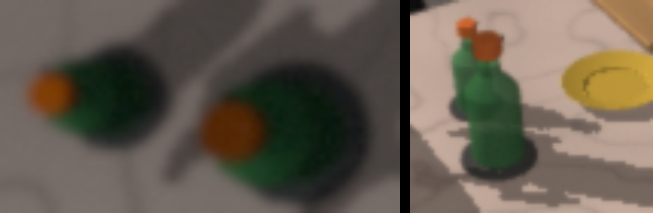

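The crop shows the two misters. The larger one's cap is at top-view full-res pixel (147,219), with a depth height of 0.167 m that matches the stated 168 mm. The small one's cap, at (114,212), reads 0.121 m, so I'll use the former. Now a close look from the wrist camera over the tin and hinge.

```bash
cat >> h.py <<'E'
def R(yaw):  # tool down; closing axis y at `yaw` deg in world plane
    a=np.radians(yaw); y=np.array([np.cos(a),np.sin(a),0]); z=np.array([0,0,-1.]); return np.column_stack([np.cross(y,z),y,z])
def wcap(name,view=False):
    from station import cams,monitor
    p=np.array(monitor.get_tool_pos());O=np.array(monitor.get_orientation())
    c=cams.capture("wrist"); T=np.eye(4);T[:3,:3]=O;T[:3,3]=p
    c["extrinsics"]=T@c["hand_eye"]; pickle.dump(c,open(name+".pkl","wb"))
    cv2.imwrite(f"pics/{name}.png",cv2.cvtColor(c["pixels"],cv2.COLOR_RGB2BGR)); return c
E
python3 - <<'E'
from station import *
from station import robot, eoat, kin, cams, ticket, monitor
from h import *
np.set_printoptions(precision=3,suppress=True)
print(np.array(monitor.get_orientation()))
for nm,p in dict(look=(.50,.08,.36),tin=(.497,.112,.012),gap=(.357,-.3135,.024),knob0=(.60,.15,.122),knob1=(.46,.035,.122),cap=(.4494,.371,.17),look2=(.45,.03,.33)).items():
    for yw in range(-90,181,30):
        q=kin.inverse_kinematics(p,R(yw)); print(nm,yw,None if q is None else np.array(q).round(0))
E
```

```text
[[-0.952  0.306 -0.   ]
 [ 0.306  0.952 -0.002]
 [-0.    -0.002 -1.   ]]
look -90 [-50.   5.  40. 101.  -4.  75. -99.]
look -60 [-48.   5.  37. 101.  -3.  75. -70.]
look -30 [-45.   5.  34. 101.  -3.  75. -40.]
look 0 [-43.   5.  31. 101.  -3.  75. -10.]
look 30 [-40.   5.  29. 101.  -3.  75.  19.]
look 60 [-37.   5.  26. 101.  -2.  75.  49.]
look 90 [-34.   5.  22. 101.  -2.  75.  79.]
look 120 [-30.   5.  18. 101.  -2.  75. 108.]
look 150 [-26.   5.  14. 100.  -1.  75. 138.]
look 180 [ 46.  18. -74.  97.  18.  79. 149.]
tin -90 [-39.  32.  28. 121. -27.  33. -81.]
tin -60 [-37.  32.  25. 121. -25.  32. -54.]
tin -30 [-35.  31.  23. 121. -23.  32. -26.]
tin 0 [-32.  30.  19. 121. -18.  31.   0.]
tin 30 [-29.  30.  15. 121. -14.  31.  26.]
tin 60 [-26.  30.  10. 121. -10.  30.  52.]
tin 90 [-21.  29.   4. 120.  -4.  30.  77.]
tin 120 [-17.  29.  -1. 120.   1.  30. 102.]
tin 150 [-13.  30.  -6. 120.   6.  31. 127.]
tin 180 [ -7.  30. -13. 120.  13.  32. 151.]
gap -90 [ -9.  44.  63. 127. -57.  47.   3.]
gap -60 [ -9.  44.  63. 127. -57.  47.  33.]
gap -30 [ -9.  44.  63. 127. -57.  47
[... 1439 characters left out ...]

cap 30 [-52.  22.  11. 105.  -5.  54.  -9.]
cap 60 [-47.  22.   5. 105.  -2.  54.  18.]
cap 90 [-43.  22.  -1. 105.   1.  54.  46.]
cap 120 [-38.  22.  -7. 104.   3.  54.  73.]
cap 150 [-34.  22. -13. 104.   6.  54. 101.]
cap 180 [-29.  23. -19. 104.   9.  55. 128.]
look2 -90 [-49.  -1.  40. 110.   1.  71. -99.]
look2 -60 [-49.  -1.  40. 110.   1.  71. -69.]
look2 -30 [-45.  -1.  37. 110.   1.  71. -39.]
look2 0 [-43.  -1.  34. 110.   0.  71.  -9.]
look2 30 [-40.  -1.  31. 110.   0.  71.  21.]
look2 60 [-38.  -0.  29. 110.   0.  71.  51.]
look2 90 [-36.  -0.  27. 110.   0.  70.  81.]
look2 120 [-34.  -0.  25. 110.   0.  70. 111.]
look2 150 [-30.  -0.  21. 110.   0.  70. 141.]
look2 180 None
```

```bash
python3 - <<'E'
from station import robot, eoat, kin, cams, ticket, monitor
from h import *
np.set_printoptions(precision=4,suppress=True)
robot.move_pose([.50,.08,.36],R(70))
c=wcap("w1"); print(c["hand_eye"],c["fx"],[k for k in c],monitor.get_tool_pos(),monitor.get_time_s())
E
```

```text
[[-0.0001  0.9584  0.2856  0.0725]
 [ 1.      0.      0.0003 -0.0001]
 [ 0.0003  0.2856 -0.9584 -0.1418]
 [ 0.      0.      0.      1.    ]] 300.03794476413253 ['pixels', 'depth', 'fx', 'fy', 'cx', 'cy', 'hand_eye', 'extrinsics'] [0.4999 0.0811 0.3597] 2.4583
```

View pics/w1.png

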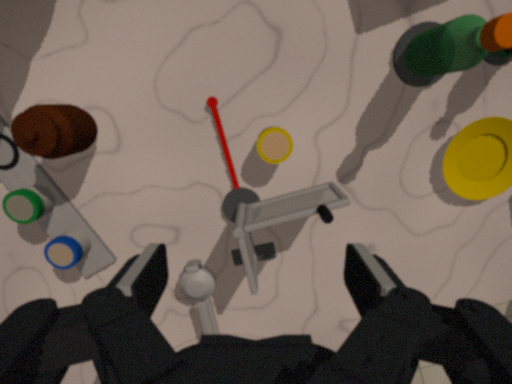

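The wrist view shows the pointer tip at (212,102), the tin at (274,146), the post foot at (240,205), the knob at (325,213) and the ring at the left edge. Next I measure these, cross-check them, then grip the tin.

```bash
python3 - <<'E'
from h import *
np.set_printoptions(precision=4,suppress=True)
w=pickle.load(open("w1.pkl","rb"));t=pickle.load(open("top.pkl","rb"));s=pickle.load(open("side.pkl","rb"))
def red(c,box):
    h=cv2.cvtColor(c["pixels"],cv2.COLOR_RGB2HSV).astype(int); m=((h[...,0]<5)|(h[...,0]>174))&(h[...,1]>140)&(h[...,2]>60)
    k=np.zeros_like(m);k[box[1]:box[3],box[0]:box[2]]=1;m&=k
    v,u=np.nonzero(m);P=np.array([onz(c,a,b,.007)[:2] for a,b in zip(u,v)])
    mu=P.mean(0);d=np.linalg.svd(P-mu)[2][0]; d=d*np.sign(-d[0]); sp=(P-mu)@d; end=mu+d*sp.max()
    # hinge-> tip direction d; round end centre 9mm inside the far end
    tip=end-d*.009; w=(P[sp>sp.max()-.02]); print("red n",len(P),"dir",np.degrees(np.arctan2(d[1],d[0])).round(2),"tip",tip,"len",np.ptp(sp).round(4),"hinge est",tip-d*.18)
red(t,(240,180,280,245));red(w,(190,80,260,200));red(s,(210,210,290,250))
for n,lo,hi,z,box in (("tin",(20,110,90),(36,255,255),.046,(250,120,300,170)),("knob",(0,0,0),(180,255,45),.148,(310,195,340,230)),("foot",(0,0,0),(180,255,70),.010,(215,180,265,228)),("green",(45,100,30),(85,255,255),.058,(0,170,60,240)),("blue",(105,100,50),(128,255,255),.058,(30,220,100,280))):
    for a,ce,b,m in blobs(w,lo,hi,box,25):
        cn=np.argwhere(m)[:,::-1].astype(np.float32)
        hull=cv2.convexHull(cn); e=cv2.fitEllipse(hull) if len(hull)>4 else None
        print(n,a,b,"box",onz(w,*(b[:2]+(b[2:]-1)/2),z),"ell",onz(w,*e[0],z)[:2] if e else "", e[1] if e else "","depth",dep(w,*ce))
# tin window centre top, by depth in top/wrist images
for nm,c,g in (("top",t,(237,205)),("wrist",w,(274,146))):
    u0,v0=g; pts=[]
    for v in range(v0-22,v0+23):
        for u in range(u0-22,u0+23):
            p=dep(c,u,v)
            if .036<p[2]<.056: pts.append(p)
    pts=np.array(pts); print(nm,"tin depth top centroid",pts.mean(0),"range",pts.min(0),pts.max(0),len(pts))
E
```

```text
red n 96 dir 174.45 tip [0.41   0.0405] len 0.146 hinge est [0.5891 0.0231]
red n 572 dir 174.52 tip [0.4077 0.0408] len 0.1542 hinge est [0.5868 0.0236]
red n 126 dir 174.6 tip [0.4088 0.0374] len 0.1545 hinge est [0.588  0.0205]
tin 548 [256 127  37  37] box [0.4983 0.1111 0.046 ] ell [0.4984 0.1114] (36.40988540649414, 37.20335006713867) depth [0.4977 0.1112 0.0457]
knob 159 [317 205  15  17] box [0.5852 0.1414 0.148 ] ell [0.5853 0.1415] (10.447393417358398, 19.07776641845703) depth [0.5862 0.1419 0.1461]
foot 584 [223 189  36  34] box [0.5826 0.0232 0.01  ] ell [0.5833 0.0236] (34.930084228515625, 36.16808319091797) depth [0.5735 0.0201 0.0115]
green 501 [  3 189  41  35] box [ 0.453  -0.2889  0.058 ] ell [ 0.4528 -0.2886] (33.45471954345703, 40.37063980102539) depth [ 0.4523 -0.2807  0.0578]
blue 435 [ 45 236  38  33] box [ 0.5446 -0.2702  0.058 ] ell [ 0.5446 -0.2706] (32.13044738769531, 36.88926315307617) depth [ 0.5421 -0.2631  0.0577]
top tin depth top centroid [0.498  0.1137 0.046 ] range [0.4709 0.0877 0.0367] [0.5236 0.1404 0.0542] 226
wrist tin depth top centroid [0.4989 0.1117 0.0453] range [0.4719 0.0842 0.0361] [0.527  0.1391 0.0483] 1052
```

Three views agree: hinge about (0.5875, 0.0233), pointer direction 174.5°, and tin (0.4985, 0.1117) with its top at 46 mm. The knob lies about 118 mm from the hinge, which is close to the stated 120. Gripping the tin now.

```bash
python3 - <<'E'
from station import robot, eoat, kin, cams, ticket, monitor
from h import *
np.set_printoptions(precision=4,suppress=True)
robot.move_pose([.4985,.1115,.12],R(90))
print(robot.move_linear([.4985,.1115,.013],max_speed=.1,threshold=10))
eoat.clamp(30)
print(monitor.get_width(),monitor.get_finger_force(),monitor.get_tool_pos())
p=np.array(monitor.get_tool_pos())
robot.move_linear([p[0],p[1],.24],max_speed=.15)
robot.move_pose([.445,-.365,.24],R(60))
print(monitor.get_width(),monitor.get_contact_force(),monitor.get_time_s())
c=wcap("w2")
for a,ce,b,m in blobs(c,(0,0,0),(180,255,40),None,60): print(a,b,onz(c,*(b[:2]+(b[2:]-1)/2),.0125))
E
```

```text
False
0.05277667862544236 31.246349215507507 [0.4988 0.1116 0.0136]
0.05301082398151741 [-0.2844  0.0944 -1.4856] 8.45
2556 [333   0  84  58] [ 0.3802 -0.1742  0.0125]
125 [393   0  19  12] [ 0.3744 -0.1394  0.0125]
830 [230  51  51  55] [ 0.359  -0.3142  0.0125]
35286 [  0 236 512 148] [ 0.6324 -0.4703  0.0125]
```

View pics/w2.png

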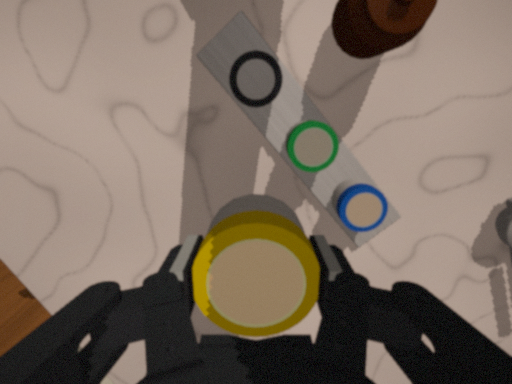

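The tin is held upright (its rim around (255,275)). The ring at (255,78) gives (0.359, -0.314), which agrees with the top view. The green tin at (313,146) and the jar are clear of the fingers, so I place it.

```bash
python3 - <<'E'
from station import robot, eoat, kin, cams, ticket, monitor
from h import *
np.set_printoptions(precision=4,suppress=True)
g=[.3586,-.314]
robot.move_pose([*g,.13],R(60))
robot.move_linear([*g,.050],max_speed=.1)
print(robot.move_linear([*g,.0250],max_speed=.03,threshold=5),monitor.get_tool_pos(),monitor.get_contact_force())
eoat.let_go(); print(monitor.get_width())
robot.move_linear([*g,.16],max_speed=.12)
robot.move_pose([.445,-.365,.24],R(60))
c=wcap("w3"); print(monitor.get_time_s())
for n,lo,hi in (("y",(20,110,90),(36,255,255)),("g",(45,100,30),(85,255,255)),("b",(105,100,50),(128,255,255))):
  for a,ce,b,m in blobs(c,lo,hi,(200,20,420,240),60): print(n,a,b,onz(c,*(b[:2]+(b[2:]-1)/2),.058),dep(c,*(b[:2]+(b[2:]-1)/2)))
E
```

```text
True [ 0.3583 -0.3138  0.0256] [0.6032 0.7452 4.9017]
0.08555988691608207
13.2
y 1094 [230  46  54  59] [ 0.3578 -0.3141  0.058 ] [ 0.3578 -0.314   0.0576]
g 807 [289 122  51  51] [ 0.4513 -0.2967  0.058 ] [ 0.4512 -0.2968  0.0585]
b 818 [339 185  51  48] [ 0.5423 -0.2791  0.058 ] [ 0.5426 -0.279   0.0574]
```

View pics/w3.png

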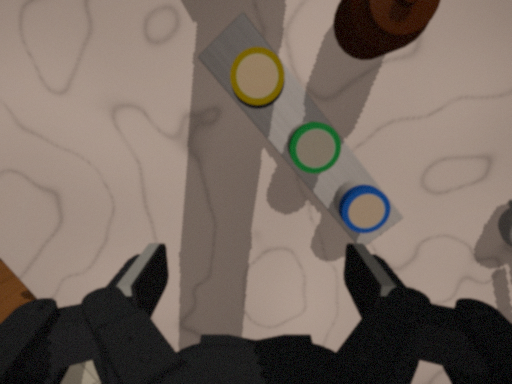

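The yellow tin stands on its place at (257,76), measured at (0.358, -0.314) with its top at 58 mm, 95 mm from the green tin and in line with the others. Now the wing.

```bash
python3 - <<'E'
from station import robot, eoat, kin, cams, ticket, monitor
from h import *
np.set_printoptions(precision=4,suppress=True)
H=np.array([.5875,.0233])
w=pickle.load(open("w1.pkl","rb"));t=pickle.load(open("top.pkl","rb"))
for c,(u0,v0) in ((w,(325,213)),(t,(225,173))):
    P=np.array([dep(c,u,v) for v in range(v0-15,v0+16) for u in range(u0-15,u0+16)]); P=P[(P[:,2]>.142)&(P[:,2]<.156)]
    k=P.mean(0); print(len(P),k,np.ptp(P,axis=0),"r",np.linalg.norm(k[:2]-H),"ang",np.degrees(np.arctan2(*(k[:2]-H)[::-1])))
    if c is w: K=k
a0=np.degrees(np.arctan2(*(K[:2]-H)[::-1]))
u=(K[:2]-H)/np.linalg.norm(K[:2]-H); k=H+.12*u
robot.move_pose([*k,.22],R(a0-90))
print(robot.move_linear([*k,.122],max_speed=.1,threshold=8))
f0=np.array(monitor.get_contact_force())
eoat.clamp(20)
print(a0,monitor.get_width(),monitor.get_finger_force(),monitor.get_tool_pos(),f0,monitor.get_contact_force(),monitor.get_time_s())
E
```

```text
130 [0.5925 0.1433 0.1466] [0.0155 0.0154 0.007 ] r 0.12010435094852265 ang 87.59049802634297
22 [0.5929 0.1456 0.1478] [0.013  0.0125 0.0084] r 0.12241747255034656 ang 87.48218046049934
False
87.59049802634297 0.015455845236196766 21.240615248680115 [0.5927 0.1433 0.1222] [ 0.763  -0.355  -0.2067] [0.0286 0.548  0.7058] 16.8833
```

```bash
python3 - <<'E'
from station import robot, eoat, kin, cams, ticket, monitor
from h import *
np.set_printoptions(precision=3,suppress=True)
H=np.array([.5875,.0233])
for a in np.linspace(87.6,174.5,12)[1:]:
    r=np.radians(a); robot.move_linear([*(H+.12*np.array([np.cos(r),np.sin(r)])),.122],R(a-90),max_speed=.04)
    f=np.array(monitor.get_contact_force()); print(round(a,1),f,round(monitor.get_width(),4))
    if np.linalg.norm(f)>40: break
p=np.array(monitor.get_tool_pos()); print("ang",np.degrees(np.arctan2(*(p[:2]-H)[::-1])))
robot.sleep(.3); eoat.let_go(); robot.move_linear([p[0],p[1],.24],max_speed=.12)
robot.move_linear([.50,.06,.34],R(70),max_speed=.15)
c=wcap("w4"); print(monitor.get_time_s())
E
```

```text
95.5 [-0.866  2.803  2.862] 0.0152
103.4 [-0.377  3.568  5.87 ] 0.0153
111.3 [-2.281  5.52   6.223] 0.0148
119.2 [-2.99   5.673  7.112] 0.0149
127.1 [-2.267  5.857  7.542] 0.0148
135.0 [-3.607  5.903  8.941] 0.0152
142.9 [-4.938  6.313 10.418] 0.0149
150.8 [-4.715  5.714 10.613] 0.0152
158.7 [-5.399  3.555 12.088] 0.015
166.6 [-5.646  2.31  11.637] 0.0151
174.5 [-4.865  1.699 10.439] 0.0154
ang 175.11449846123844
26.1583
```

View pics/w4.png

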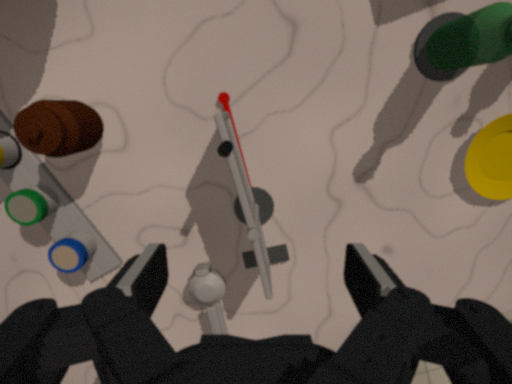

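After the swing the wing runs from the post at about (252,220) to (220,115), with the pointer's tip at (224,98) just beyond it. Parallax shows the red bar at its right side. I check by depth.

```bash
cat > chk.py <<'E'
from h import *
np.set_printoptions(precision=4,suppress=True)
H=np.array([.5875,.0233])
def chk(name):
    c=pickle.load(open(name+".pkl","rb"))
    P=np.array([dep(c,u,v) for v in range(80,230) for u in range(180,300)])
    q=P[:,:2]-H; r=np.linalg.norm(q,axis=1)
    ang=lambda d:np.degrees(np.arctan2(d[1],d[0]))
    W=P[(P[:,2]>.111)&(P[:,2]<.119)&(r>.02)&(r<.17)&(q[:,0]<0)]
    mu=W[:,:2].mean(0);d=np.linalg.svd(W[:,:2]-mu,full_matrices=False)[2][0];d*=-np.sign(d[0])
    n=np.array([-d[1],d[0]]);print(name,"wing n",len(W),"line ang",ang(d),"hinge offset from line mm",1e3*(H-mu)@n,"spread",1e3*np.std((W[:,:2]-mu)@n),"z",W[:,2].mean())
    K=P[(P[:,2]>.142)&(P[:,2]<.156)&(r<.17)]; k=K[:,:2].mean(0); print("knob",len(K),k,"r",np.linalg.norm(k-H),"ang",ang(k-H))
    h=cv2.cvtColor(c["pixels"],cv2.COLOR_RGB2HSV).astype(int);m=((h[...,0]<5)|(h[...,0]>174))&(h[...,1]>140)&(h[...,2]>60)
    v,u=np.nonzero(m[80:230,180:300]);T=np.array([onz(c,a+180,b+80,.008)[:2] for a,b in zip(u,v)])
    e=T[T[:,0]<T[:,0].min()+.017]; t=e.mean(0); print("tip blob",len(e),t,"r",np.linalg.norm(t-H),"ang H->tip",ang(t-H),"ptp",np.ptp(e,axis=0))
    L=P[(P[:,2]>.111)&(P[:,2]<.119)&(q[:,0]>.02)&(r<.11)]
    if len(L)>20:
        m2=L[:,:2].mean(0);print("leaf mean",m2,ang(m2-H))
if __name__=="__main__":
    import sys; chk(sys.argv[1])
E
python3 chk.py w4; python3 - <<'E'
from h import *
w=pickle.load(open("w1.pkl","rb"));h=cv2.cvtColor(w["pixels"],cv2.COLOR_RGB2HSV).astype(int);m=((h[...,0]<5)|(h[...,0]>174))&(h[...,1]>140)&(h[...,2]>60)
v,u=np.nonzero(m[80:200,190:260]);T=np.array([onz(w,a+190,b+80,.008)[:2] for a,b in zip(u,v)])
e=T[T[:,0]<T[:,0].min()+.017];print("w1 tip",e.mean(0),np.ptp(e,axis=0),len(e))
P=np.array([dep(w,u,v) for v in range(170,235) for u in range(215,265)]);Q=P[(P[:,2]>.1165)&(P[:,2]<.126)];print("post top",len(Q),Q.mean(0),np.ptp(Q,axis=0))
E
```

```text
w4 wing n 795 line ang 175.30979613775565 hinge offset from line mm 0.5346309745503506 spread 2.924588261486144 z 0.11394555566088956
knob 160 [0.4656 0.0337] r 0.12231562417983684 ang 175.13412756450526
tip blob 108 [0.4072 0.0408] r 0.18113697155234668 ang H->tip 174.45050819750222 ptp [0.0169 0.0162]
w1 tip [0.40719506 0.04085163] [0.01698673 0.01618471] 100
post top 69 [0.58318262 0.024872   0.11896136] [0.01155583 0.01437835 0.00457611]
```

The pointer is unmoved: its tip is within 0.1 mm of before. The wing reads 175.1–175.3° against the pointer's 174.5°, so it has gone about 0.7° too far. There is time for one small correction, then a two-second watch.

```bash
python3 - <<'E'
from station import robot, eoat, kin, cams, ticket, monitor
from h import *
H=np.array([.5875,.0233])
at=lambda a:[*(H+.1205*np.array([np.cos(np.radians(a)),np.sin(np.radians(a))])),.122]
ang=lambda:np.degrees(np.arctan2(*(np.array(monitor.get_tool_pos())[:2]-H)[::-1]))
robot.move_linear([*at(175.1)[:2],.22],R(84.5),max_speed=.15)
print(robot.move_linear(at(175.1),max_speed=.1,threshold=8))
eoat.clamp(20); print("gripped",ang(),monitor.get_width())
cmd=174.5
for i in range(3):
    robot.move_linear(at(cmd),max_speed=.02); robot.sleep(.2); a=ang(); print(cmd,a)
    if abs(a-174.45)<.12: break
    cmd+=174.45-a
eoat.let_go(); p=monitor.get_tool_pos(); robot.move_linear([p[0],p[1],.24],max_speed=.12)
robot.move_linear([.50,.06,.34],R(70),max_speed=.15)
wcap("w5"); robot.sleep(1.8); wcap("w6"); print(monitor.get_time_s())
E
python3 chk.py w5; python3 chk.py w6
```

```text
False
gripped 175.10204371917607 0.015482511617039339
174.5 174.71696454685645
174.23303545314354 174.3835623960793
34.4083
w5 wing n 794 line ang 174.59955330758925 hinge offset from line mm 0.4654027222459267 spread 2.9490292359420014 z 0.11399090205283537
knob 160 [0.4658 0.0354] r 0.12228695451018132 ang 174.3380334855557
tip blob 107 [0.4071 0.0408] r 0.18124883858504048 ang H->tip 174.47353934154842 ptp [0.0169 0.0162]
w6 wing n 789 line ang 174.61679545361937 hinge offset from line mm 0.5086671320802862 spread 2.934788786671826 z 0.11400789263745352
knob 160 [0.4657 0.0353] r 0.1223987480471256 ang 174.39298945061495
tip blob 107 [0.407  0.0409] r 0.18132506253009242 ang H->tip 174.43071796033936 ptp [0.0167 0.0163]
```

The wing is at about 174.5°, in line with the pointer, and unchanged after 1.8 s with the gripper away. Now the mister's cap.

```bash
python3 - <<'E'
from station import robot, eoat, kin, cams, ticket, monitor
from h import *
np.set_printoptions(precision=4,suppress=True)
robot.move_pose([.49,.37,.34],R(60))
eoat.clamp(20); c=wcap("w7")
def cap(c):
    h=cv2.cvtColor(c["pixels"],cv2.COLOR_RGB2HSV)
    m=cv2.inRange(h,np.array((3,150,60)),np.array((15,255,255)))
    P=np.array([dep(c,u,v) for v,u in np.argwhere(m)]); P=P[(P[:,2]>.162)&(P[:,2]<.176)]
    return len(P),np.median(P[:,2]),(P.min(0)+P.max(0))/2,P.mean(0),np.ptp(P,axis=0)
n,z,mid,mean,pt=cap(c); print(n,z,mid,mean,pt,monitor.get_width(),monitor.get_time_s())
C=mean[:2]
assert np.linalg.norm(C-[.4494,.3709])<.012 and .025<pt[0]<.045
robot.move_pose([*C,.20],R(60))
hit=robot.move_linear([*C,.150],max_speed=.03,threshold=14)
print(hit,monitor.get_tool_pos(),monitor.get_contact_force()); robot.sleep(.3)
print(monitor.get_tool_pos(),monitor.get_contact_force())
robot.move_linear([*C,.20],max_speed=.06)
robot.move_linear([.49,.37,.34],max_speed=.15); robot.sleep(.3)
c=wcap("w8"); print(cap(c),monitor.get_time_s())
E
```

```text
733 0.16725148076715945 [0.4525 0.3701 0.1672] [0.4525 0.3698 0.1672] [0.0326 0.033  0.0047] -5.5633762788757425e-05 36.4083
True [0.4524 0.3698 0.1603] [-0.7899 -0.5688  7.3418]
[0.4524 0.3698 0.1603] [-2.0765 -0.3431  6.0015]
(710, np.float64(0.16720429026051614), array([0.4523, 0.3701, 0.1658]), array([0.4528, 0.3698, 0.1672]), array([0.0324, 0.0333, 0.0072])) 40.8667
```

View pics/w8.png

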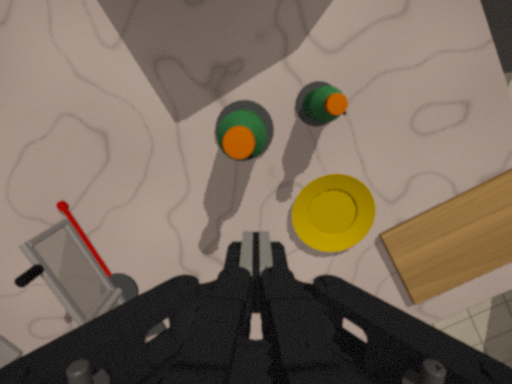

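The cap at (239,143) is back up at 167 mm, and the plate and small mister are untouched. The press stopped at 160.3 mm, and the force baseline had drifted, so it isn't certain the cap reached its stop. I press once more, logging force against depth.

```bash
python3 - <<'E'
from station import robot, eoat, kin, cams, ticket, monitor
from h import *
np.set_printoptions(precision=4,suppress=True)
C=[.4525,.3698]
robot.move_pose([*C,.18],R(60)); robot.sleep(.3)
f0=monitor.get_contact_force()[2]; print("f0",f0)
for z in (.170,.166,.163,.161,.160,.159,.158,.157,.156):
    robot.move_linear([*C,z],max_speed=.03); robot.sleep(.1)
    f=monitor.get_contact_force()[2]-f0; print(z,round(monitor.get_tool_pos()[2],4),round(f,2))
    if f>16: break
robot.sleep(.2)
robot.move_linear([*C,.20],max_speed=.06)
robot.move_linear([.49,.37,.34],max_speed=.15); robot.sleep(.5)
c=wcap("w9"); print(np.median([dep(c,u,v)[2] for u in range(233,246) for v in range(137,150)]),monitor.get_time_s())
E
```

```text
f0 0.24385108722418997
0.17 0.17 -0.86
0.166 0.1665 3.12
0.163 0.1634 4.68
0.161 0.1616 6.15
0.16 0.1607 6.73
0.159 0.1601 9.38
0.158 0.16 14.27
0.157 0.1599 20.09
0.16720876066187135 47.6667
```

There is a hard stop at 160 mm, with the force climbing from 7 to 20 N over the last 0.8 mm. The cap was fully down and has sprung back to 167 mm. Handing in.

```bash
python3 -c "
from station import robot, eoat, kin, cams, ticket, monitor
print(ticket.close_job(), monitor.get_time_s())"
```

```text
the job is handed in; nothing more can be done
the job is handed in; nothing more can be done
```

The job is handed in, about 48 s into the 72 s: the yellow tin is upright on its place, the wing stayed within about 0.2° of the pointer with the pointer unmoved, and the large mister's cap went to its stop and sprang back (pressed twice, because the first press was not certain to be full).

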